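# Feel round the rim of a fired dish

### The job

Before this bisque-fired dish is glazed, feel its rim for burrs and chips: set the closed fingertips lightly on top of the rim above the middle of the lug handle and run them along the rim, clockwise as seen from above, all the way round until they are back above the middle of the lug, then lift clear. Keep a light touch all the way round, so that the dish only settles a little in its foam pad; do not press hard, lift, tip or shove the dish, and leave everything else on the table where it is.

Things in the scene. Friction and masses are not known exactly. Their poses are not given: they have to be found in the camera images.
- dish: rounded rectangular bisque dish, loose, 0.6 kg, level, 180 mm (x) by 120 mm (y), 38 mm high. Origin: centre of its underside; z up. Its rim is a round bead 8 mm wide; the bead's crest, 38 mm above the origin, is a rounded rectangle 172 by 112 mm, corner radius 34 mm, centred on the origin. A flat lug handle 44 mm wide sticks out 44 mm beyond the crest at the -x end, its top 24 mm above the origin
- pad (a joint): how far the foam pad under the dish (208 by 148 by 22 mm) is pressed down, in m: about 0 with the dish resting on it, growing as the dish is pressed, about 0.8 mm per newton, level, up to 14 mm; it springs back. The dish is not fastened to it: only its weight and the grippy foam (friction about 1.4) hold it
- bat: round particle-board bat under pad and dish, fixed, 310 mm across, 18 mm thick; origin at the centre of its underside. The dish stands centred over it, x along the bat's x, its underside 40 mm and its rim's crest 78 mm above the bat's origin
- rim0 (a point): point on the crest of the dish's rim, at x -86, y 0, z 38 mm in the dish's frame; the middle of the lug end. rim0 to rim7, the middles of the sides and corners in turn, follow the rim clockwise seen from above
- rim1 (a point): point on the crest of the dish's rim, at x -76, y 46, z 38 mm in the dish's frame
- rim2 (a point): point on the crest of the dish's rim, at x 0, y 56, z 38 mm in the dish's frame
- rim3 (a point): point on the crest of the dish's rim, at x 76, y 46, z 38 mm in the dish's frame
- rim4 (a point): point on the crest of the dish's rim, at x 86, y 0, z 38 mm in the dish's frame
- rim5 (a point): point on the crest of the dish's rim, at x 76, y -46, z 38 mm in the dish's frame
- rim6 (a point): point on the crest of the dish's rim, at x 0, y -56, z 38 mm in the dish's frame
- rim7 (a point): point on the crest of the dish's rim, at x -76, y -46, z 38 mm in the dish's frame
- jar_small: small closed paint jar on the bat beside the dish's +y side, 42 mm across, 58 mm high; origin under its centre. Leave it alone.
- texture_stick: dark pattern stick lying on the bat along the dish's -y side, 130 by 18 by 13 mm, long axis x; origin under its centre. Leave it alone.
- jar_tall: closed paint jar with blue cap, 58 mm across, 88 mm high, on the table; origin under its centre. Leave it alone.
- jar_dark: closed paint jar with white cap, 58 mm across, 88 mm high, on the table; origin under its centre. Leave it alone.
- beaker: bisque beaker, 72 mm across its rim, 85 mm high, on the table; origin under its centre. Leave it alone.
- guide_stick: flat wooden rolling guide, 300 by 45 by 8 mm, lying on the table, long axis x; origin under its centre. Leave it alone.

How it is judged:
On the way, in this order (a step that is already met when the one before it is completed fails the run):
1. the fingertips rest lightly on the rim above the lug (rim0) (distance between the grasp point and rim0 below 0.026 m and z of the grasp point in the frame of rim0 above 0.012 m and contact force between the fingers and dish above 0.3 N).
2. the touching fingertips have come round to rim1 (distance between the grasp point and rim1 below 0.026 m and z of the grasp point in the frame of rim1 above 0.012 m and contact force between the fingers and dish above 0.3 N).
3. the touching fingertips have come round to rim2 (distance between the grasp point and rim2 below 0.026 m and z of the grasp point in the frame of rim2 above 0.012 m and contact force between the fingers and dish above 0.3 N).
4. the touching fingertips have come round to rim3 (distance between the grasp point and rim3 below 0.026 m and z of the grasp point in the frame of rim3 above 0.012 m and contact force between the fingers and dish above 0.3 N).
5. the touching fingertips have come round to rim4 (distance between the grasp point and rim4 below 0.026 m and z of the grasp point in the frame of rim4 above 0.012 m and contact force between the fingers and dish above 0.3 N).
6. the touching fingertips have come round to rim5 (distance between the grasp point and rim5 below 0.026 m and z of the grasp point in the frame of rim5 above 0.012 m and contact force between the fingers and dish above 0.3 N).
7. the touching fingertips have come round to rim6 (distance between the grasp point and rim6 below 0.026 m and z of the grasp point in the frame of rim6 above 0.012 m and contact force between the fingers and dish above 0.3 N).
8. the touching fingertips have come round to rim7 (distance between the grasp point and rim7 below 0.026 m and z of the grasp point in the frame of rim7 above 0.012 m and contact force between the fingers and dish above 0.3 N).
9. the touching fingertips are back above the lug (rim0) (all of step 1).
At the end, for the whole second after the job is handed in: fingertips touched rim0 to rim7 and rim0 again in order (TCP within 26 mm of and 12 mm or more above each point, contact over 0.3 N); dish level, at rest, up on its pad, within 12 mm and 0.12 rad of the bat's middle and axes; other things moved under 20 mm (horizontal distance between dish and bat below 0.012 m and angle between the x axis of dish and the x axis of bat, either way round below 0.12 rad and angle between dish's own z axis and vertical below 0.05 rad and linear speed of dish below 0.02 m/s and z of dish in the frame of bat between 0.036 and 0.044 m and distance of each of jar_small, texture_stick, jar_tall, jar_dark, beaker, guide_stick from where it was at the start of the episode below 0.02 m).
It fails at once if the dish is pressed or pushed by the fingers with more than 12 N (contact force between the fingers and dish above 12 N).
It fails at once if the dish is lifted off its pad (6 mm) (z of dish in the frame of bat above 0.046 m).
It fails at once if the dish is shoved more than 20 mm across its pad (horizontal distance between dish and bat above 0.02 m).
It fails at once if the dish is tipped by more than 0.2 rad (angle between dish's own z axis and vertical above 0.2 rad).
It fails at once if another thing on the table is moved by more than 20 mm (distance of any of jar_small, texture_stick, jar_tall, jar_dark, beaker, guide_stick from where it was at the start of the episode above 0.02 m).
It also fails if it takes over 54 s, if anything falls off the work surface, if the arm or the gripper's body presses on something with over 40 N, if the wrist force passes 120 N, or if a joint passes its speed limit or range.

### The arm

A 7-joint arm with a two-finger parallel gripper is mounted at the origin on the work surface. World frame = base frame: x ahead of the robot, y to its left, z up, the work surface at z = 0. Lengths are in m, angles in rad, forces in N, time in s.
With the tool pointing down it reaches from about 0.425 to 0.875 m from the base axis. Payload 4.7 kg.
Tool frame: the origin (TCP) lies between the finger pads, 19 mm behind the fingertips; this is the grasp point; z points along the fingers, y is the line along which they close (so a half turn about z gives the same grasp; the last joint's range is limited). The gripper opens to 87 mm and grips with 3 to 60 N. Pads are 19 mm wide; open, the fingers measure 117 mm over their backs; the gripper's body (75 mm by 190 mm) begins 51 mm behind the grasp point.
Start: joints at [-1.313, 0.321, -0.07, 1.45, 0.023, 1.371, -0.057], TCP at [0.157, 0.631, 0.241] pointing down, gripper open.
Joint ranges: [-2.86, 2.86], [-0.3, 2.09], [-1.38, 1.24], [0.06, 2.45], [-1.56, 4.7], [0.09, 2.05], [-2.69, 2.69]. Speed limits (rad/s): [2.57, 2.57, 3.14, 3.14, 3.14, 3.14, 3.14].

### API

Orientations are given as a unit quaternion [w, x, y, z].
In Python, from plant import telemetry, optics, job_done gives the robot as it stands.
- The arm moves only by the shell command python3 -m inch 'ROWS' [FORCE]. ROWS is JSON, a list that holds one entry, the list of rows, each a list of 5 numbers: the shift along the tool's x, y, z scaled (see below), then the turn about the tool's z scaled (see below), then the opening, from -1 (shut) to 1 (fully open), so that 0 is half open. A call has 1 to 10 rows; each row is the pose to reach, as a shift and turn from the pose commanded when the call began, along the tool's axes at that moment; what a row does not reach only later rows make up. The controller multiplies each number of a shift by 15 cm and each number of a turn by pi/2 rad. A row lasts 1/12 s, in which the tool goes at most 41.7 mm and 7.16 degrees, less where a joint would pass 70% of its speed; a pose out of reach is approached as far as the arm can. A call with a number of a shift or a turn outside -1 to 1 is refused whole. A call with a gripper value outside its range is refused whole. The fingers move at their own pace and stop on an object; FORCE is the grip in N (left out, the last holds). Time passes only in rows, so rows that repeat a pose let the fingers close. It gives the time, the measured TCP pose, the force, the opening and the grip force at its end, in the units of the state.
- telemetry.state(): the state, without advancing time (a new reading comes with each control period).
- optics.grab_frame(name): name is "scene" or "side" or "wrist"; returns a dict with "img" (384x512x3 uint8, red, green, blue), "z_map" (384x512 float32, m along the optical axis (not along the pixel's ray), 0 where there is no reading), "fx", "fy", "cx", "cy" (pixels), "R" (3x3) and "t" (3): a world point X has camera coordinates R X + t; the wrist camera has in their place "tool_from_camera" (4x4, takes a point from camera to tool coordinates, whose origin is the TCP and whose axes are the flange's). Camera axes: x right, y down, z forward; pixel columns grow to the right and rows downward; lengths in m; the calibration is good to about 2 mm. A picture is of the moment at which its call begins: read the wrist's pose just before it.
- job_done(): hands the job in; it is judged then, once.
The state is a dict: "clock": time; "joints": joint angles; "dq": joint speeds; "effort": joint torques, N m; "position": TCP position; "orientation": TCP orientation; "contact_force": force on the tool from outside, world axes, zero at the start; "moment": the same for the moment, N m; "finger_gap": finger opening in m; "grasp_force": force on a finger pad.
Only numpy, scipy, OpenCV 4.12 (cv2) and the standard library are available. Lean on these libraries where they do the work, as an engineer would, in place of code of your own. Each camera call takes 0.05 s, during which the arm holds its last target. There are 200 camera calls.

## Working session

There is one attempt and no reset: what is moved stays moved. The work goes in short steps, Python scripts to look and compute and a shell command to move; the robot and the scene stay as the last step left them, time stands still between calls to the robot, and variables do not carry over. Pictures are saved under pics/ and viewed, at most 10 in all, crops included, and the job is handed in when it is done.

```bash
mkdir -p pics; ls; python3 - <<'E'
from plant import telemetry, optics
import cv2,numpy as np,pickle
s=telemetry.state();print({k:np.round(v,4).tolist() for k,v in s.items()})
fs={}
for n in("scene","side"):
    f=optics.grab_frame(n);fs[n]=f
    print(n,f["fx"],f["fy"],f["cx"],f["cy"],np.round(f["R"],3).tolist(),np.round(f["t"],3).tolist())
pickle.dump(fs,open("f0.pkl","wb"))
im=np.hstack([fs[n]["img"] for n in fs]);cv2.imwrite("pics/a.png",cv2.resize(im[:,:,::-1],(800,300)))
cv2.imwrite("pics/scene.png",cv2.resize(fs["scene"]["img"][:,:,::-1],(800,600)))
E
```

```text
pics
{'clock': 0.0, 'joints': [-1.3129, 0.3218, -0.0701, 1.4517, 0.0226, 1.3708, -0.0569], 'dq': [0.0028, -0.0015, -0.0008, -0.0004, -0.0009, 0.0006, 0.0012], 'effort': [-0.0004, -49.1286, -0.4041, -31.2531, -0.0639, 0.0439, 0.0002], 'position': [0.1568, 0.6303, 0.2402], 'orientation': [-0.0001, 0.1215, 0.9926, -0.001], 'contact_force': [-0.1287, -0.2379, 1.0935], 'moment': [-0.0013, 0.0253, 0.0144], 'grasp_force': 0.0, 'finger_gap': 0.0871}
scene 483.98530011192855 483.98530011192855 246.488212649685 189.86717099375474 [[-0.239, 0.971, 0.012], [0.738, 0.189, -0.648], [-0.632, -0.146, -0.761]] [0.169, -0.293, 1.783]
side 418.08275012899935 418.08275012899935 256.58717403233396 193.8449477149084 [[0.836, -0.548, 0.007], [-0.423, -0.652, -0.63], [0.35, 0.524, -0.777]] [-0.466, 0.235, 1.293]
```

View pics/scene.png

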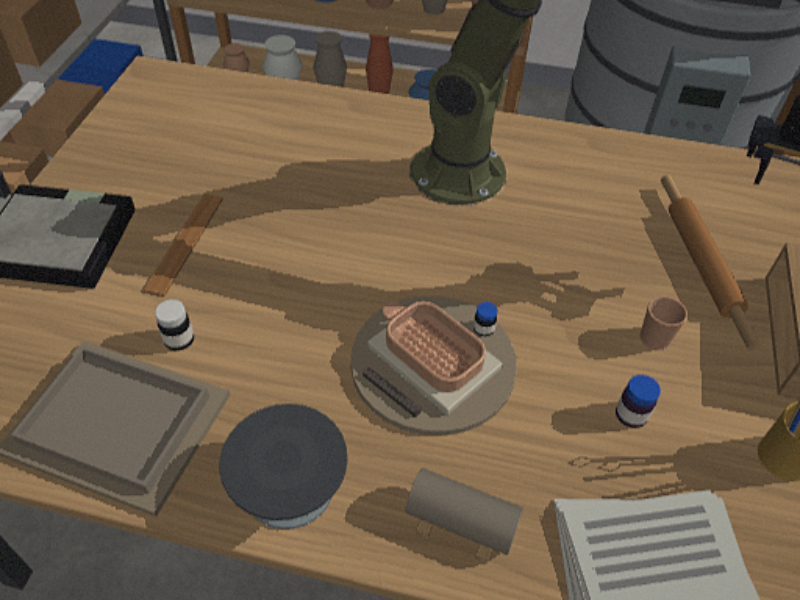

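View pics/a.png

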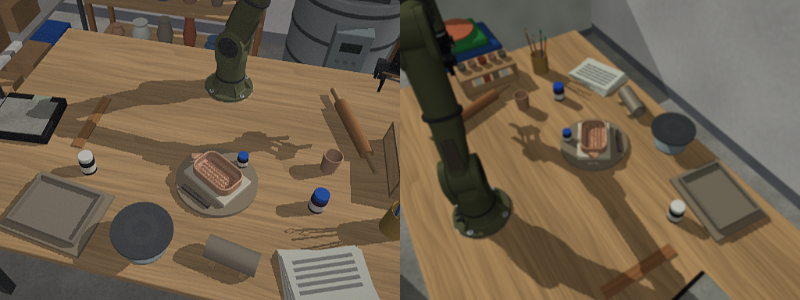

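The scene view shows the dish at about (437,345) px on its pad and bat. The lug is at (392,312), pointing towards the robot, and the small jar is at (486,320). Next I'll measure the rim, using depth as well as rays.

```bash
cat > h.py <<'E'
import numpy as np,cv2
def world(f):
    z=f["z_map"];v,u=np.indices(z.shape)
    c=np.stack([(u-f["cx"])/f["fx"]*z,(v-f["cy"])/f["fy"]*z,z],-1)
    return (c-f["t"])@f["R"]
def ray(f,u,v,h):
    d=np.stack([(u-f["cx"])/f["fx"],(v-f["cy"])/f["fy"],np.ones_like(u,float)],-1)@f["R"]
    o=-f["t"]@f["R"]; return o+d*((h-o[2])/d[...,2])[...,None]
E
python3 - <<'E'
from h import *;import pickle
fs=pickle.load(open("f0.pkl","rb"))
for n,f in fs.items():
    W=world(f);hsv=cv2.cvtColor(f["img"],cv2.COLOR_RGB2HSV).astype(int)
    tab=W[(abs(W[...,2])<.02)&(f["z_map"]>0)&(abs(W[...,0]-.6)<.3)&(abs(W[...,1])<.3)];print(n,"table z",np.median(tab[:,2]))
    roi=(f["z_map"]>0)&(abs(W[...,0]-.62)<.25)&(abs(W[...,1])<.25)
    m=roi&(W[...,2]>.069)&(W[...,2]<.09)
    if n=="scene":print(hsv[221,280],hsv[215,252],W[221,280],W[200,250])
    m&=(hsv[...,2]>40)&((hsv[...,0]<14)|(hsv[...,0]>170))&(hsv[...,1]>50)
    nb,l,st,ct=cv2.connectedComponentsWithStats(m.astype(np.uint8),connectivity=8)
    k=1+np.argmax(st[1:,4]);P=W[l==k];print(st[k],P[:,2].min(),np.percentile(P[:,2],[50,90]))
    r=cv2.minAreaRect((P[:,:2]*1000).astype(np.float32));print("rim depth",r)
    cc,_=cv2.findContours((l==k).astype(np.uint8),cv2.RETR_EXTERNAL,cv2.CHAIN_APPROX_NONE);c=cc[0][:,0]
    Q=ray(f,c[:,0].astype(float),c[:,1].astype(float),.075)
    print("rim ray",cv2.minAreaRect((Q[:,:2]*1000).astype(np.float32)))
    # pad: bright, low saturation, z ~.04
    p=roi&(W[...,2]>.034)&(W[...,2]<.046)&(hsv[...,1]<70);P=W[p]
    print("pad",cv2.minAreaRect((P[:,:2]*1000).astype(np.float32)),p.sum())
    p=roi&(W[...,2]>.056)&(W[...,2]<.068)&((hsv[...,0]<14)|(hsv[...,0]>170))&(hsv[...,1]>50)
    p&=cv2.dilate((l==k).astype(np.uint8),np.ones((3,3)))==0;P=W[p];print("lug?",P.mean(0),len(P))
    b=roi&(hsv[...,0]>100)&(hsv[...,0]<130)&(hsv[...,1]>150)&(W[...,2]>.06);print("jarcap",W[b].mean(0) if b.any() else None)
E
```

```text
scene table z 0.0014830973251053962
[ 13 102 153] [ 10  99 159] [0.54656406 0.05857972 0.04839503] [ 0.50528429 -0.04042173  0.06481066]
[247 193  64  52 500] 0.06907999053817555 [0.07732646 0.08081522]
rim depth ((553.0203247070312, 49.87245178222656), (189.8475799560547, 122.2139663696289), 56.74666976928711)
rim ray ((554.2582397460938, 51.67845916748047), (188.09446716308594, 123.51304626464844), 56.9370002746582)
pad ((552.1451416015625, 53.99900817871094), (210.44093322753906, 249.33718872070312), 58.39002990722656) 856
lug? [0.53879561 0.0202095  0.06117588] 209
jarcap [0.46650598 0.13316724 0.07509891]
side table z 0.000768651850718125
[231 163  34  30 138] 0.0691364537497043 [0.07581168 0.08014862]
rim depth ((511.9352111816406, 25.35358428955078), (86.55472564697266, 149.05477905273438), 20.96807289123535)
rim ray ((512.1273803710938, 25.680320739746094), (93.25865936279297, 152.12213134765625), 21.650135040283203)
pad ((650.03076171875, 68.81034851074219), (438.2791442871094, 250.74032592773438), 10.143973350524902) 539
lug? [0.53538887 0.02216721 0.06236927] 190
jarcap [0.45815295 0.12592888 0.07331385]
```

Scene rays put the dish at about (0.553, 0.051) with yaw about 57°. Its height, its size and the jar's +y side all agree. I'll go above it with the fingers closed and turn +19° about the tool's z, so that tool x is dish +y and tool y is dish +x, then take a close look.

```bash
python3 -m inch '[[[-0.87,-0.78,0,0,-1],[-0.87,-0.78,0,0,-1],[-0.87,-0.78,0,0,-1],[-0.87,-0.78,0,0,-1],[-0.87,-0.78,0,0,-1]]]' 10; python3 -m inch '[[[-0.87,-0.78,0,0,-1],[-0.87,-0.78,0,0,-1],[-0.87,-0.78,0,0,-1],[-0.87,-0.78,0,0,-1],[-0.87,-0.78,0,0,-1]]]';python3 -m inch '[[[-0.87,-0.78,0,0,-1],[-0.87,-0.78,0,0,-1],[-0.87,-0.78,0,0,-1],[-0.87,-0.78,0,0,-1],[-0.87,-0.78,0,0,-1]]]';python3 -m inch '[[[-0.87,-0.78,0,0.21,-1],[-0.87,-0.78,0,0.21,-1],[-0.87,-0.78,0,0.21,-1],[-0.87,-0.78,0,0.21,-1],[-0.87,-0.78,0,0.21,-1],[-0.87,-0.78,0,0.21,-1],[-0.87,-0.78,0,0.21,-1],[-0.87,-0.78,0,0.21,-1]]]'
python3 - <<'E'
from plant import telemetry, optics
import cv2,numpy as np,pickle
s=telemetry.state();print({k:np.round(v,4).tolist() for k,v in s.items()})
f=optics.grab_frame("wrist");pickle.dump((s,f),open("w.pkl","wb"))
print(np.round(f["tool_from_camera"],3).tolist(),f["fx"],f["cx"],f["cy"])
cv2.imwrite("pics/w.png",f["img"][:,:,::-1])
E
```

```text
clock: 0.52
position: [0.2613, 0.4793, 0.2411]
orientation: [0.002, 0.126, 0.992, -0.002]
contact_force: [1.6, 0.7, -0.2]
finger_gap: 0.0615
grasp_force: 0.0
clock: 0.93
position: [0.3584, 0.3338, 0.2413]
orientation: [0.001, 0.127, 0.992, -0.001]
contact_force: [0.9, -0.0, -0.1]
finger_gap: 0.0283
grasp_force: 0.0
clock: 1.35
position: [0.4558, 0.1883, 0.2414]
orientation: [0.001, 0.127, 0.992, -0.001]
contact_force: [0.0, 0.3, 0.6]
finger_gap: 0.0016
grasp_force: 0.0
clock: 2.02
position: [0.5498, 0.0526, 0.2408]
orientation: [-0.001, 0.282, 0.959, 0.0]
contact_force: [-0.0, 0.4, 0.6]
finger_gap: 0.0005
grasp_force: 0.0
{'clock': 2.0167, 'joints': [-0.6147, 0.116, 0.5134, 1.714, -0.0595, 1.3279, 0.9097], 'dq': [-0.0122, -0.0095, -0.0099, 0.0022, 0.0046, -0.0002, 0.0037], 'effort': [0.9534, -32.7692, 2.7051, -30.9937, 0.0999, 0.0696, -0.0034], 'position': [0.5498, 0.0526, 0.2408], 'orientation': [-0.0007, 0.2818, 0.9595, 0.0002], 'contact_force': [-0.044, 0.3705, 0.6131], 'moment': [-0.0337, -0.0045, -0.0154], 'grasp_force': 0.0, 'finger_gap': 0.0005}
[[0.001, -0.966, -0.26, 0.071], [1.0, 0.001, 0.001, 0.001], [-0.0, -0.26, 0.966, -0.143], [0.0, 0.0, 0.0, 1.0]] 291.22799492682145 255.867842285867 193.16432540193378
```

View pics/w.png

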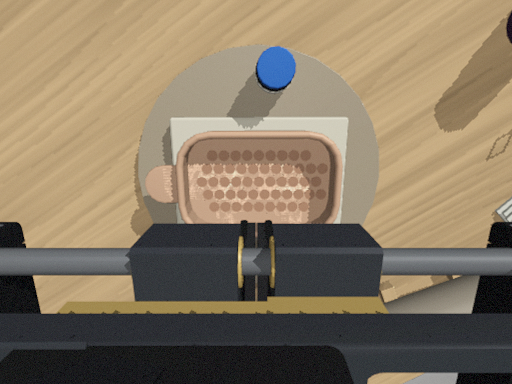

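The wrist view shows the dish square with the image: rim left edge at x≈177, right edge at x≈343, top edge at y≈131. The lug is at (160,184) and the jar cap at (275,68). I'll cast rays through those edges onto the bead's mid height.

```bash
python3 - <<'E'
import pickle,numpy as np
from h import *
from scipy.spatial.transform import Rotation as Ro
s,f=pickle.load(open("w.pkl","rb"));T=f["tool_from_camera"]
w,x,y,z=s["orientation"];Rt=Ro.from_quat([x,y,z,w]).as_matrix();p=np.array(s["position"])
R=Rt@T[:3,:3];o=Rt@T[:3,3]+p
def pt(u,v,h):
    d=R@[(u-f["cx"])/f["fx"],(v-f["cy"])/f["fy"],1];return o+d*(h-o[2])/d[2]
print("tool x,y",np.round(Rt[:,:2].T,3).tolist())
def tl(P):return np.round(Rt.T@(P-p)*1000,1)
hsv=cv2.cvtColor(f["img"],cv2.COLOR_RGB2HSV).astype(int)
m=(hsv[...,1]>75)&((hsv[...,0]<13)|(hsv[...,0]>172));m[222:]=0;m[:110]=0;m[:,:140]=0;m[:,370:]=0
for v in (160,200,212):
    c=np.nonzero(m[v])[0];print(v,c.min(),c.max(),tl(pt(c.min(),v,.074)),tl(pt(c.max(),v,.074)))
for u in (220,240,260,280,300):
    c=np.nonzero(m[:,u])[0];print(u,c.min(),tl(pt(u,c.min(),.074)))
c=np.argwhere(m[165:205,140:174])+[165,140];print("lug",tl(pt(c[:,1].min(),(c[:,0].min()+c[:,0].max())/2,.064)),c.min(0),c.max(0))
z=f["z_map"];print("crest depth heights",[round((o+R@[(u-f["cx"])/f["fx"]*z[v,u],(v-f["cy"])/f["fy"]*z[v,u],z[v,u]])[2],4) for u,v in((260,134),(181,170),(338,170),(240,134))])
E
```

```text
tool x,y [[-0.841, 0.541, 0.001], [0.541, 0.841, -0.0]]
160 184 335 [ 24.7 -76.1 166.8] [ 24.8  85.2 166.8]
200 178 332 [-19.8 -85.6 166.8] [-19.7  85.  166.8]
212 189 330 [-33.8 -74.2 166.8] [-33.7  83.7 166.8]
220 141 [ 44.8 -37.1 166.9]
240 139 [ 46.8 -16.  166.9]
260 141 [ 44.8   4.9 166.9]
280 138 [ 47.9  25.9 166.9]
300 141 [ 44.8  47.  166.9]
lug [  -4.  -120.9  176.8] [166 148] [202 173]
crest depth heights [np.float64(0.0774), np.float64(0.0748), np.float64(0.0776), np.float64(0.0764)]
```

The colour mask misses the shaded bead, so I'll zoom in on the rim and read its edges directly.

```bash
python3 - <<'E'
import pickle,cv2
s,f=pickle.load(open("w.pkl","rb"))
cv2.imwrite("pics/wz.png",cv2.resize(f["img"][110:230,135:355,::-1],None,fx=3.6,fy=3.6,interpolation=cv2.INTER_NEAREST))
E
```

```text
(no output)
```

View pics/wz.png

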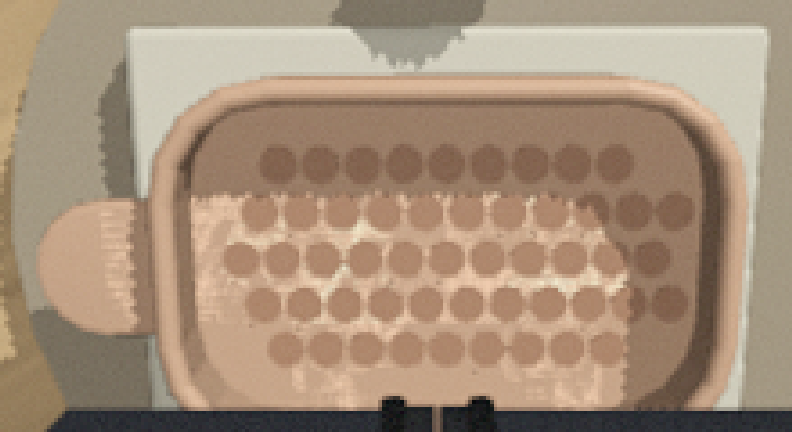

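The rim's outer edges are at u≈177.5 and 342.5, with the top at v≈130.8, giving a 180 mm width as expected. The dish centre is at tool offset (-4.5, +5.3) mm, world (0.5565, 0.0546), within 4 mm of the scene estimate. Next: hover above rim0.

```bash
python3 -m inch '[[[-0.03,-0.54,0.4,0,-1],[-0.03,-0.54,0.6,0,-1],[-0.03,-0.54,0.8,0,-1],[-0.03,-0.54,0.8,0,-1],[-0.03,-0.54,0.8,0,-1],[-0.03,-0.54,0.8,0,-1],[-0.03,-0.54,0.8,0,-1],[-0.03,-0.54,0.8,0,-1]]]'; python3 -m inch '[[[0,0,0.04,0,-1],[0,0,0.08,0,-1],[0,0,0.12,0,-1],[0,0,0.12,0,-1],[0,0,0.12,0,-1],[0,0,0.12,0,-1]]]'
```

```text
clock: 2.73
position: [0.5124, -0.0182, 0.1235]
orientation: [0.002, 0.282, 0.959, 0.001]
contact_force: [-0.0, -0.4, -0.1]
finger_gap: 0.0005
grasp_force: 0.0
clock: 3.23
position: [0.5104, -0.0199, 0.1032]
orientation: [-0.0, 0.283, 0.959, -0.0]
contact_force: [0.6, -0.3, 0.7]
finger_gap: 0.001
grasp_force: 0.0
```

```bash
python3 -m inch '[[[0,0.01,0.007,0,-1],[0,0.01,0.014,0,-1],[0,0.01,0.021,0,-1],[0,0.01,0.028,0,-1],[0,0.01,0.035,0,-1],[0,0.01,0.04,0,-1],[0,0.01,0.04,0,-1],[0,0.01,0.04,0,-1]]]'; python3 -m inch '[[[0,0,0.007,0,-1],[0,0,0.013,0,-1],[0,0,0.013,0,-1],[0,0,0.013,0,-1]]]'
```

```text
clock: 3.9
position: [0.5112, -0.0186, 0.0972]
orientation: [0.0, 0.283, 0.959, 0.0]
contact_force: [-0.2, 0.6, -0.4]
finger_gap: 0.0002
grasp_force: 0.0
clock: 4.23
position: [0.5113, -0.0186, 0.0955]
orientation: [0.0, 0.283, 0.959, 0.0]
contact_force: [-0.8, -0.1, 3.0]
finger_gap: 0.0004
grasp_force: 0.8
```

```bash
python3 -m inch '[[[0,0,0.003,0,-1],[0,0,0.003,0,-1],[0,0,0.003,0,-1]]]'; python3 -m inch '[[[0,0,0,0,-1],[0,0,0,0,-1]]]'
```

```text
clock: 4.48
position: [0.5113, -0.0186, 0.095]
orientation: [0.0, 0.283, 0.959, 0.0]
contact_force: [-0.6, -0.6, 1.6]
finger_gap: 0.0006
grasp_force: 1.1
clock: 4.65
position: [0.5113, -0.0186, 0.095]
orientation: [0.0, 0.283, 0.959, 0.0]
contact_force: [0.3, 0.1, 1.6]
finger_gap: 0.0005
grasp_force: 1.1
```

Contact is about 2 N, starting near z≈0.0965. I'll add a touch of depth and run along the rim to rim1.

```bash
python3 -m inch '[[[0.05,0,0.005,0,-1],[0.1,0,0.005,0,-1],[0.157,0,0.005,0,-1],[0.204,0.005,0.005,0,-1],[0.244,0.017,0.005,0,-1],[0.283,0.038,0.005,0,-1],[0.317,0.067,0.005,0,-1],[0.317,0.067,0.005,0,-1],[0.317,0.067,0.005,0,-1],[0.317,0.067,0.005,0,-1]]]'
```

```text
clock: 5.48
position: [0.4759, 0.017, 0.0938]
orientation: [-0.001, 0.283, 0.959, 0.001]
contact_force: [-1.2, 1.7, 3.4]
finger_gap: 0.0005
grasp_force: 1.8
```

```bash
python3 -m inch '[[[0.04,0.065,0,0,-1],[0.053,0.11,0,0,-1],[0.057,0.165,0,0,-1],[0.057,0.22,0,0,-1],[0.057,0.275,0,0,-1],[0.057,0.33,0,0,-1],[0.057,0.385,0,0,-1],[0.057,0.44,0,0,-1],[0.057,0.5,0,0,-1],[0.057,0.5,0,0,-1]]]'
```

```text
clock: 6.32
position: [0.5116, 0.0857, 0.0942]
orientation: [0.001, 0.282, 0.959, 0.001]
contact_force: [1.4, 1.1, 2.4]
finger_gap: 0.0006
grasp_force: 1.5
```

```bash
python3 -m inch '[[[0,0,0,0,-1],[0,0,0,0,-1]]]'; python3 - <<'E'
from plant import optics
import cv2,pickle
f=optics.grab_frame("scene");pickle.dump(f,open("f1.pkl","wb"));cv2.imwrite("pics/b.png",cv2.resize(f["img"][160:300,190:370,::-1],None,fx=4,fy=4))
E
```

```text
clock: 6.48
position: [0.5111, 0.0846, 0.0945]
orientation: [0.001, 0.283, 0.959, 0.001]
contact_force: [1.4, 0.8, 2.8]
finger_gap: 0.0005
grasp_force: 1.4
```

View pics/b.png

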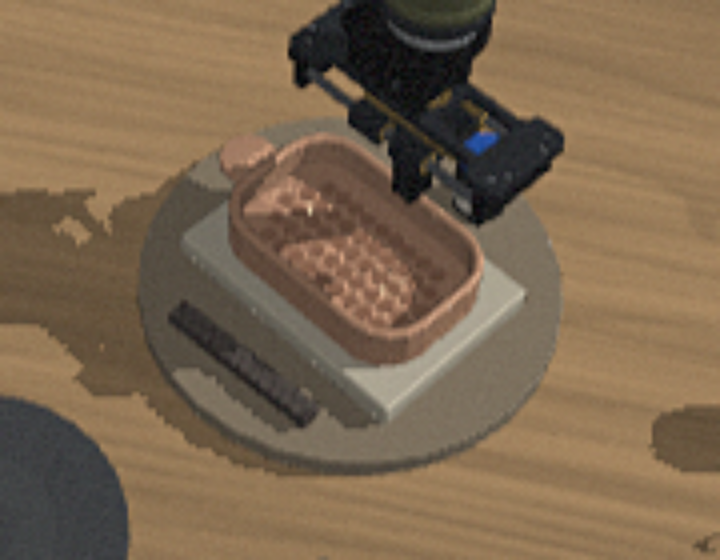

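The scene view shows the fingertips at (408,195) on the middle of the +y side, the dish still square on its pad, and the jar and stick untouched. On to rim3, then rim4.

```bash
python3 -m inch '[[[0.01,0.055,0.002,0,-1],[0.01,0.11,0.002,0,-1],[0.01,0.165,0.002,0,-1],[0.01,0.22,0.002,0,-1],[0.01,0.275,0.002,0,-1],[0.01,0.33,0.002,0,-1],[0.006,0.38,0.002,0,-1],[-0.007,0.43,0.002,0,-1],[-0.027,0.467,0.002,0,-1],[-0.057,0.502,0.002,0,-1]]]'; python3 -m inch '[[[0,0,0,0,-1],[0,0,0,0,-1],[0,0,0,0,-1]]]'
```

```text
clock: 7.37
position: [0.5583, 0.1432, 0.0936]
orientation: [-0.001, 0.282, 0.959, 0.0]
contact_force: [-2.5, -1.0, 3.5]
finger_gap: 0.0004
grasp_force: 1.9
clock: 7.62
position: [0.5594, 0.1431, 0.0944]
orientation: [0.001, 0.283, 0.959, 0.001]
contact_force: [1.1, 2.2, 3.0]
finger_gap: 0.0007
grasp_force: 1.5
```

```bash
python3 -m inch '[[[-0.03,0.029,0,0,-1],[-0.07,0.049,0,0,-1],[-0.11,0.062,0,0,-1],[-0.157,0.067,0,0,-1],[-0.207,0.067,0,0,-1],[-0.257,0.067,0,0,-1],[-0.303,0.067,0,0,-1],[-0.303,0.067,0,0,-1],[-0.303,0.067,0,0,-1],[-0.303,0.067,0,0,-1]]]'
```

```text
clock: 8.45
position: [0.6034, 0.1242, 0.0943]
orientation: [0.002, 0.283, 0.959, -0.0]
contact_force: [2.0, -1.2, 2.7]
finger_gap: 0.001
grasp_force: 1.5
```

```bash
python3 -m inch '[[[-0.05,0.012,0,0,-1],[-0.1,0.012,0,0,-1],[-0.147,0.012,0,0,-1],[-0.187,0.009,0,0,-1],[-0.227,-0.003,0,0,-1],[-0.266,-0.025,0,0,-1],[-0.3,-0.053,0,0,-1],[-0.3,-0.053,0,0,-1],[-0.3,-0.053,0,0,-1],[-0.3,-0.053,0,0,-1]]]'
```

```text
clock: 9.28
position: [0.6364, 0.0926, 0.0942]
orientation: [0.001, 0.284, 0.959, -0.001]
contact_force: [1.9, -1.6, 3.9]
finger_gap: 0.0005
grasp_force: 1.6
```

```bash
python3 -m inch '[[[-0.042,-0.068,0,0,-1],[-0.057,-0.113,0,0,-1],[-0.062,-0.17,0,0,-1],[-0.062,-0.225,0,0,-1],[-0.062,-0.28,0,0,-1],[-0.062,-0.335,0,0,-1],[-0.062,-0.39,0,0,-1],[-0.062,-0.445,0,0,-1],[-0.062,-0.503,0,0,-1],[-0.062,-0.503,0,0,-1]]]';  python3 -m inch '[[[0,0,0,0,-1],[0,0,0,0,-1]]]'
```

```text
clock: 10.12
position: [0.6008, 0.0237, 0.0938]
orientation: [-0.001, 0.284, 0.959, -0.001]
contact_force: [-0.8, 0.3, 4.4]
finger_gap: 0.0006
grasp_force: 1.8
clock: 10.28
position: [0.6011, 0.0242, 0.0934]
orientation: [-0.001, 0.283, 0.959, -0.001]
contact_force: [-2.1, -1.9, 4.8]
finger_gap: 0.0007
grasp_force: 2.0
```

```bash
python3 -m inch '[[[-0.013,-0.055,-0.005,0,-1],[-0.013,-0.11,-0.005,0,-1],[-0.013,-0.165,-0.005,0,-1],[-0.013,-0.22,-0.005,0,-1],[-0.013,-0.275,-0.005,0,-1],[-0.013,-0.33,-0.005,0,-1],[-0.01,-0.38,-0.005,0,-1],[0.004,-0.427,-0.005,0,-1],[0.023,-0.465,-0.005,0,-1],[0.053,-0.5,-0.005,0,-1]]]'; python3 -m inch '[[[0,0,0,0,-1],[0,0,0,0,-1],[0,0,0,0,-1]]]'
```

```text
clock: 11.12
position: [0.5546, -0.0335, 0.0947]
orientation: [0.001, 0.283, 0.959, -0.0]
contact_force: [2.0, -0.3, 2.5]
finger_gap: 0.0004
grasp_force: 1.3
clock: 11.37
position: [0.5538, -0.0333, 0.0942]
orientation: [-0.001, 0.283, 0.959, -0.001]
contact_force: [-1.5, -1.0, 4.3]
finger_gap: 0.0005
grasp_force: 1.6
```

```bash
python3 -m inch '[[[0.03,-0.033,0,0,-1],[0.069,-0.053,0,0,-1],[0.109,-0.066,0,0,-1],[0.155,-0.07,0,0,-1],[0.205,-0.07,0,0,-1],[0.255,-0.07,0,0,-1],[0.302,-0.07,0,0,-1],[0.302,-0.07,0,0,-1],[0.302,-0.07,0,0,-1],[0.302,-0.07,0,0,-1]]]'
```

```text
clock: 12.2
position: [0.5099, -0.0158, 0.0941]
orientation: [-0.001, 0.283, 0.959, 0.0]
contact_force: [-2.5, 1.6, 3.1]
finger_gap: 0.0004
grasp_force: 1.6
```

The fingertips are back over rim0 with about 3 N of contact. Now lift clear and check.

```bash
python3 -m inch '[[[0,0,-0.01,0,-1],[0,0,-0.03,0,-1],[0,0,-0.06,0,-1],[0,0,-0.15,0,-1],[0,0,-0.3,0,-1],[0,0,-0.5,0,-1],[0,0,-0.7,0,-1],[0,0,-0.7,0,-1],[0,0,-0.7,0,-1],[0,0,-0.7,0,-1]]]'; python3 - <<'E'
from plant import telemetry, optics
import cv2,numpy as np
a=optics.grab_frame("wrist")["img"];b=optics.grab_frame("scene")["img"]
cv2.imwrite("pics/end.png",cv2.resize(np.hstack([a,b])[:,:,::-1],(800,300)))
E
```

```text
clock: 13.03
position: [0.5109, -0.017, 0.1992]
orientation: [-0.0, 0.283, 0.959, -0.0]
contact_force: [0.7, -0.4, -0.1]
finger_gap: 0.0004
grasp_force: 0.0
```

View pics/end.png

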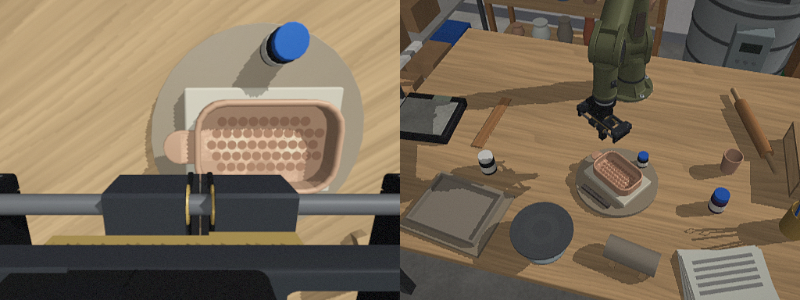

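The dish, in the left view at about (268,145), is still square and centred on its pad. The jars, stick and other things are where they were. Handing in.

```bash
python3 -c "from plant import job_done;print(job_done())"
```

```text
the job is handed in; nothing more can be done
None
```

I ran the closed fingertips clockwise round the whole rim from rim0 back to rim0, reading about 1.6–5 N at each stop, then lifted clear with the dish still square on its pad; the job is handed in, but no verdict came back.

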